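Count three tea tins into the caddy and lock its cover

TASK

Stand exactly three of the four green tea tins upright in the cup of the caddy base, leaving the fourth green tin standing outside on the table. Then put the teal cover over them with its bar handle well off the red marks, so that it goes fully down onto the foot plate, and twist it until the bar is in line with the two red marks, so that it locks, and let go. Do not push over any tin, and leave the orange tins and the other kitchen things where they are.

Things in the scene. Friction and masses are not known exactly. Their poses are not given: they have to be found in the camera images.
- base: Base of the tea caddy, cream plastic, fixed to the table: a round foot plate (208 mm diameter, 8 mm thick) carrying an open inner cup (outer diameter 135 mm, inner 128 mm, rim 48 mm above the table, floor 8 mm above the table). Origin at the centre of the underside, on the table; z up; x points to one of the two red marks.
- base_mark (a point): One of the two red marks on the foot plate, at +x, 95 mm from the base's centre, 8 mm above the table; the other is opposite, at -x.
- base_lug (a point): Outer end of one of two lugs on the cup wall, at +x (the other at -x), in front of the red marks: 24 mm wide, out to 77 mm from the centre, 18.5 to 26 mm above the table. The cover's catches must go down beside the lugs and then turn in under them.
- cover: Cover of the tea caddy: deep teal shell, open below, outer diameter 168 mm, inner 160 mm, 84 mm tall without handle, about 240 g; stands on the table at the start. Origin at the centre of its lower rim; z up; x along the bar handle. Fully down on the base, its origin is 8 mm above the table, with about 3 mm of sideways play.
- cover_handle (a point): Centre of the cover's wooden bar handle, 98 mm above its lower rim. The bar runs along the cover's x: 74 mm long, 18 mm wide (along y), from 84 to 112 mm above the lower rim; z up.
- cover_catch (a point): One of two inward catches inside the cover's lower rim, at +x and -x (under the bar's ends): 43 degrees wide, in to 72 mm from the axis, 0 to 8 mm above the rim. The cover goes down only with the bar over 35 degrees off the line of the marks, else they sit on the lugs. Then a turn either way to the marks locks it; no end stop, little friction, it stays as left.
- green_a: Green tea tin: closed upright cylinder, 40 mm diameter, 65 mm tall, about 90 g; origin at the centre of its underside, z up.
- green_b: Green tea tin: closed upright cylinder, 40 mm diameter, 65 mm tall, about 90 g; origin at the centre of its underside, z up.
- green_c: Green tea tin: closed upright cylinder, 40 mm diameter, 65 mm tall, about 90 g; origin at the centre of its underside, z up.
- green_d: Green tea tin: closed upright cylinder, 40 mm diameter, 65 mm tall, about 90 g; origin at the centre of its underside, z up.
- orange_a: Orange tea tin: closed upright cylinder, 40 mm diameter, 65 mm tall, about 90 g; origin at the centre of its underside, z up. Not wanted: leave it alone.
- orange_b: Orange tea tin: closed upright cylinder, 40 mm diameter, 65 mm tall, about 90 g; origin at the centre of its underside, z up. Not wanted: leave it alone.
- plastic_cup: Yellow plastic cup, 74 mm across the rim, 90 mm tall; origin at its underside. Bystander.
- sugar_pot: Squat white ceramic sugar pot with lid, 100 mm across, 88 mm tall; origin at its underside. Bystander.
- glass_jar: Closed glass jar with black lid, 84 mm across, 130 mm tall; origin at its underside. Bystander.
Not all that is in view belongs to the job. What is shaped like the green_c but pink is not meant.

How it is judged:
By the outcome, as a careful person would: the job done as asked, in the order asked, and still so for the second after the job is handed in, with the robot touching nothing.
It also fails if it takes over 72 s, if anything falls off the work surface, if the arm or the gripper's body presses on something with over 40 N, if the wrist force passes 120 N, or if a joint passes its speed limit or range.

ROBOT

A 6-joint arm with a two-finger parallel gripper is mounted at the origin on the work surface. World frame = base frame: x ahead of the robot, y to its left, z up, the work surface at z = 0. Lengths are in mm, angles in rad, forces in N, time in s.
With the tool pointing down it reaches from about 350 to 725 mm from the base axis. Payload 6 kg.
Tool frame: the origin (TCP) lies where the fingers leave the gripper's body, on its centre line; the fingertips stand 73 mm ahead of it and the grasp point (between the pads) lies 54 mm ahead of it (arm.grip_point_offset is the distance from the TCP to the grasp point, in mm); x points along the fingers, z is the direction in which the jaws open and shut, and the axes are right-handed (so a half turn about x gives the same grasp; the last joint's range is limited). The gripper opens to 85 mm and grips with 20 to 120 N. Pads are 22 mm wide; open, the fingers measure 114 mm over their backs; the gripper's body (76 mm by 85 mm) begins 54 mm behind the grasp point. The pads swing forward as they close: fully open they stand 13 mm farther back than shut.
Start: joints at [-1.006, 0.04, 0.085, 0, -1.615, -0.334], TCP at [137.269, -584.071, 303.861] pointing down, gripper open.
Joint ranges: [-2.56, 2.56], [-1.29, 2.01], [-1.08, 1.49], [-3.29, 1.98], [-2.81, -0.18], [-2.99, 2.99]. Speed limits (rad/s): [2.57, 2.57, 3.01, 3.14, 3.14, 3.14].

INTERFACE

Orientations are given as a unit quaternion [x, y, z, w].
In Python, from cell import arm gives the robot as it stands.
- The arm moves only by the tool drive_tool, never from a script. Its argument "steps" is one flat list of numbers, 6 for each row, row after row: the shift along the tool's x, y, z in mm, then the turn, a rotation vector about the tool's x, y, z in rad. A call has 1 to 12 rows; each row shifts and turns the commanded pose from where the row before left it, along the tool's axes as they then stand; what a row does not reach is not made up. A row lasts 1/8 s, in which the tool goes at most 62.5 mm and 10.7 degrees, less where a joint would pass 70% of its speed; a pose out of reach is approached as far as the arm can. A call with a gripper value outside its range is refused whole. "jaw" is the finger opening in mm, from 0 to 85.4, set as the call begins (left out, the last holds). The fingers move at their own pace and stop on an object; "newtons" is the grip in N (left out, the last holds). Time passes only in rows, so rows that do not move let the fingers close. It gives the time, the measured TCP pose, the force and the opening at its end, in the units of the state.
- arm.sense(): the state, without advancing time (a new reading comes with each control period).
- arm.grab_frame(name): name is "scene" or "top" or "wrist"; returns the picture (384x512x3 uint8, blue, green, red); there is no depth.
- arm.camera_model(name): a dict with "K" (3x3 intrinsics, pixels), "R" (3x3) and "t" (3): a world point X has camera coordinates R X + t. Camera axes: x right, y down, z forward; pixel columns grow to the right and rows downward; lengths in mm; the calibration is good to about 2 mm. The wrist camera is an equidistant fisheye: a pixel r from the principal point sees the ray r / f radians off the axis. A picture is of the moment at which its call begins: read the wrist's pose just before it. camera_model takes no time and is no camera call; for the wrist camera it gives the pose at the moment of the call.
- arm.finish_job(): hands the job in, once; it reports no verdict.
Trained networks look in the newest picture that a camera, given by its name, has taken for a name from the list of things; names that differ only in an ending like _2 or _b are one class to them, and where a whole thing is asked for, a point or a joint stands for the part that bears it (a point fixed in the world has none). Each returns a list of dicts, best first, with "p" (0 to 1); they miss things now and then, are a little off and sometimes report something else, mostly with a low value. They report only what shows in the picture. A call takes as long as a camera call. They do not tell look-alikes from the thing itself.
- arm.find_in(thing, camera): "box" ([left, top, width, height] in pixels, round what is visible of it).
- arm.place_of(thing, camera): "pixel" ([column, row] in pixels: a listed point, or the origin of a listed thing).
The state is a dict: "t": time; "qpos": joint angles; "joint_velocities": joint speeds; "joint_efforts": joint torques, N m; "tcp_pos": TCP position; "tool_rot": TCP orientation; "contact_force": force on the tool from outside, world axes, zero at the start; "moment": the same for the moment, N m; "gripper_width": finger opening in mm.
Only numpy, scipy, OpenCV 4.12 (cv2) and the standard library are available. Lean on these libraries where they do the work, as an engineer would, in place of code of your own. Each camera call takes 0.05 s, during which the arm holds its last target.

## Working session

There is one attempt and no reset: what is moved stays moved. The work goes in short steps, Python scripts to look and compute and a tool call to move; the robot and the scene stay as the last step left them, time stands still between calls to the robot, and variables do not carry over. Pictures are saved under pics/ and viewed, and the job is handed in when it is done.

Besides the shell and the picture viewer there is one more tool, called after "Request:" by a JSON object that holds its "op" and its "data", one argument or row to a line. drive_tool: Moves the arm, as the interface text tells. Its arguments: {"type":"object","properties":{"steps":{"type":"array"},"jaw":{"type":"number"},"newtons":{"type":"number"}},"required":["steps"]}

```bash
ls; mkdir -p pics
python3 - <<'E'
from cell import arm
import cv2,numpy as np
s=arm.sense(); print({k:np.round(v,3).tolist() for k,v in s.items()})
for n in ["scene","top"]:
    cv2.imwrite(f"pics/{n}0.png",arm.grab_frame(n)); m=arm.camera_model(n); print(n,m)
print(arm.grip_point_offset)
E
```

```text
pics
{'t': 0.0, 'qpos': [-1.006, 0.041, 0.084, -0.0, -1.616, -0.334], 'joint_velocities': [0.0, 0.0, -0.0, 0.0, 0.002, -0.001], 'joint_efforts': [-0.0, -36.821, 34.741, 6.932, -0.005, -0.0], 'tcp_pos': [137.309, -583.863, 302.873], 'tool_rot': [-0.554, 0.439, 0.555, 0.439], 'contact_force': [0.551, -0.795, 0.192], 'moment': [0.001, -0.078, 0.002], 'gripper_width': 85.575}
scene {'K': array([[353.78904663,   0.        , 261.47744096],
       [  0.        , 353.78904663, 193.61125944],
       [  0.        ,   0.        ,   1.        ]]), 'R': array([[-0.70489836,  0.7089976 , -0.0209931 ],
       [ 0.51288668,  0.48903038, -0.70554698],
       [-0.48996485, -0.50810599, -0.70835214]]), 't': array([ 387.87139072, -227.22431532, 1223.63485427])}
top {'K': array([[426.58939844,   0.        , 255.05351567],
       [  0.        , 426.58939844, 191.52197089],
       [  0.        ,   0.        ,   1.        ]]), 'R': array([[-0.01815236, -0.99973285,  0.01430838],
       [-0.98830819,  0.01577445, -0.15165124],
       [ 0.15138501, -0.01689392, -0.9883305 ]]), 't': array([ -11.17946542,  584.60329584, 1157.38964936])}
53.900000000000006
```

View pics/scene0.png

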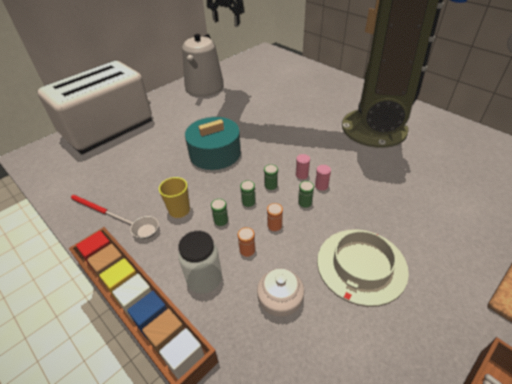

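View pics/top0.png

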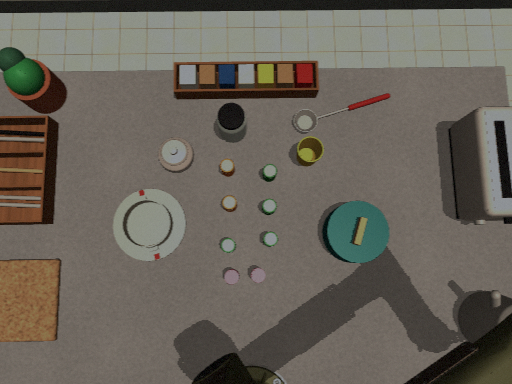

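Run:
```python
from cell import arm
for th in ["green_a","orange_a","base","base_mark","cover_handle","cover","sugar_pot","plastic_cup","glass_jar"]:
    print(th,[(round(d['p'],2),[round(float(x)) for x in d['pixel']]) for d in arm.place_of(th,"top")])
```

```text
green_a [(0.76, [268, 237]), (0.7, [230, 245]), (0.57, [234, 277]), (0.53, [260, 274]), (0.47, [264, 176]), (0.47, [267, 206])]
orange_a [(0.62, [228, 207]), (0.57, [147, 222]), (0.48, [225, 169])]
base [(0.79, [148, 225])]
base_mark [(0.59, [144, 194])]
cover_handle [(0.64, [357, 231]), (0.5, [268, 240])]
cover [(0.77, [351, 234])]
sugar_pot [(0.95, [178, 158])]
plastic_cup [(0.93, [305, 155])]
glass_jar [(0.71, [232, 128])]
```

The top view shows the base at about (149,225) with red marks at (141,193) and (156,257). The cover is at (357,232). Green tins are at (269,172), (269,207), (270,239) and (228,245), orange at (228,167) and (230,203), and the pink look-alikes at (231,276) and (258,274).

```bash
cat > h.py <<'E'
import numpy as np,cv2
from cell import arm
from scipy.spatial.transform import Rotation as Ro
def ray(n,px,z):
    m=arm.camera_model(n);d=m['R'].T@np.linalg.inv(m['K'])@np.array([px[0],px[1],1.]);c=-m['R'].T@m['t']
    return c+d*(z-c[2])/d[2]
def proj(n,X):
    m=arm.camera_model(n);p=m['K']@(m['R']@np.array(X,float)+m['t']);return p[:2]/p[2]
E
python3 - <<'E'
from h import *
t=cv2.imread('pics/top0.png')
c=t[140:300,100:400]
cv2.imwrite('pics/z1.png',cv2.resize(c[:,:],None,fx=2.6,fy=2.6,interpolation=cv2.INTER_CUBIC))
s=cv2.imread('pics/scene0.png')[100:310,170:430]
cv2.imwrite('pics/z2.png',cv2.resize(s,None,fx=2.8,fy=2.8,interpolation=cv2.INTER_CUBIC))
for p in [(269,172),(269,207),(270,239),(228,245),(231,276),(149,225),(100,225)]:
    print(p,cv2.cvtColor(t,cv2.COLOR_BGR2HSV)[p[1],p[0]])
E
```

```text
(269, 172) [ 50  16 145]
(269, 207) [ 75   7 147]
(270, 239) [107  12 149]
(228, 245) [ 90   9 146]
(231, 276) [167  35 139]
(149, 225) [ 41  19 146]
(100, 225) [ 21  30 109]
```

View pics/z1.png

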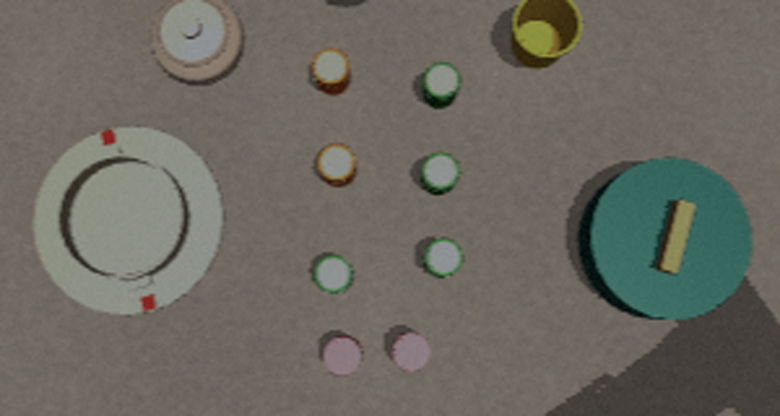

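View pics/z2.png

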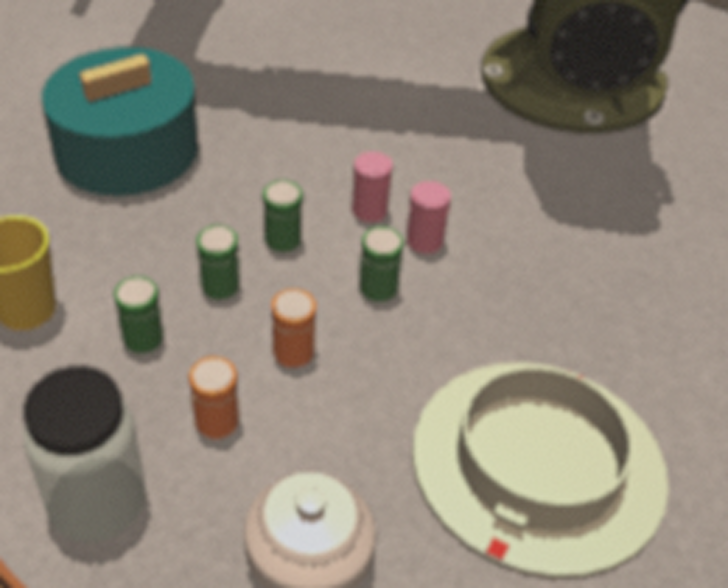

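The zoomed top view (2.6×, offset 100,140) confirms the layout: four green tins with white lids and green rims, two solid pink look-alikes near the robot, and a cover handle tilted from the image vertical. Next I measure positions from the tops.

Run:
```python
from h import *
t=cv2.imread('pics/top0.png'); s=cv2.imread('pics/scene0.png')
def seg(im,p,rad,f):
    hsv=cv2.cvtColor(im,cv2.COLOR_BGR2HSV).astype(int)
    m=f(hsv); yy,xx=np.mgrid[:im.shape[0],:im.shape[1]]
    m&=((xx-p[0])**2+(yy-p[1])**2<rad**2)
    n,l,st,ce=cv2.connectedComponentsWithStats(m.astype(np.uint8))
    i=1+np.argmax(st[1:,4]);return ce[i],st[i,4],l==i
tins={'g1':(269,172),'g2':(269,207),'g3':(270,239),'g4':(228,245),'o1':(228,167),'o2':(230,203)}
sg={'g1':(219,205),'g2':(248,187),'g3':(270,170),'g4':(306,187),'o1':(246,235),'o2':(275,209)}
for k,p in tins.items():
    c,a,_=seg(t,p,9,lambda h:(h[...,1]<50)&(h[...,2]>122))
    c2,a2,_=seg(s,sg[k],9,lambda h:(h[...,1]<80)&(h[...,2]>160))
    print(k,c.round(1),a,ray('top',c,65).round(1),'| scene',c2.round(1),a2,ray('scene',c2,65).round(1))
red=lambda h:((h[...,0]<8)|(h[...,0]>172))&(h[...,1]>120)
R=[]
for p in [(141,193),(156,257)]:
    c,a,_=seg(t,p,8,red);R.append(ray('top',c,8));print('mark',c.round(1),a,R[-1].round(1))
c,a,_=seg(s,(348,296),8,red);print('mark scene',c,ray('scene',c,8).round(1))
d=R[0]-R[1];print('base',((R[0]+R[1])/2).round(1),np.linalg.norm(d),np.degrees(np.arctan2(d[1],d[0])))
# foot plate ellipse
c,a,m=seg(t,(149,225),45,lambda h:(h[...,2]>118)&(h[...,0]>22)|red(h));
hull=cv2.convexHull(np.argwhere(m)[:,::-1].astype(np.float32))
P=np.array([ray('top',q[0],8)[:2] for q in hull]);print('plate',cv2.minEnclosingCircle(P.astype(np.float32)))
# cover
teal=lambda h:(h[...,0]>80)&(h[...,0]<100)&(h[...,1]>100)&(h[...,2]>75)
c,a,m=seg(t,(357,232),38,teal)
hull=cv2.convexHull(np.argwhere(m)[:,::-1].astype(np.float32))
P=np.array([ray('top',q[0],84)[:2] for q in hull]);print('covertop',cv2.minEnclosingCircle(P.astype(np.float32)),a)
c,a,m=seg(t,(360,231),22,lambda h:(h[...,0]<40)&(h[...,2]>110)&(h[...,1]>60))
q=np.argwhere(m)[:,::-1];P=np.array([ray('top',z,112)[:2] for z in q]);
r=cv2.minAreaRect(P.astype(np.float32));ev=np.linalg.eigh(np.cov(P.T))[1][:,1]
print('handle',c,a,P.mean(0),r,np.degrees(np.arctan2(ev[1],ev[0])))
c,a,m=seg(s,(211,127),16,lambda h:(h[...,0]<40)&(h[...,2]>140)&(h[...,1]>60))
print('handle scene',c,a,ray('scene',c,112))
for k in ['sugar_pot','plastic_cup','glass_jar']: print(k)
print(ray('top',(176,150),88),ray('top',(309,146),90),ray('top',(231,111),130))
# z0 hull etc pink
for p in [(231,277),(258,275)]: print('pink',ray('top',p,65))
```

```text
g1 [269.6 170.1] 105 [641.  -62.7  65. ] | scene [217.9 203.5] 104 [641.3 -63.2  65. ]
g2 [269.  205.2] 111 [542.5 -58.7  65. ] | scene [247.2 184.6] 85 [542.4 -59.5  65. ]
g3 [270.4 238.4] 115 [451.2 -60.3  65. ] | scene [270.  166.8] 107 [448.6 -65.5  65. ]
g4 [227.6 244.7] 117 [436.3  56.4  65. ] | scene [306.5 185.4] 84 [436.4  56.5  65. ]
o1 [226.7 165. ] 92 [657.4  57.1  65. ] | scene [245.7 233.2] 117 [658.2  57.2  65. ]
o2 [229.  202.1] 101 [552.9  51.6  65. ] | scene [275.1 206.7] 132 [549.4  49.1  65. ]
mark [141.1 192.3] 23 [592.9 307.8   8. ]
mark [156.6 255.9] 23 [410.2 260.3   8. ]
mark scene [347.15625 295.59375] [594.3 307.2   8. ]
base [501.6 284.    8. ] 188.80199750840853 14.58597836047305
plate ((501.366943359375, 284.0859680175781), 104.59231567382812)
covertop ((465.7100524902344, -295.1011047363281), 83.424560546875) 2648
handle [360.62427746 230.52601156] 173 [ 465.8486377  -295.84867935] ((465.91156005859375, -295.9432067871094), (16.23192596435547, 72.4461441040039), 72.2001724243164) 162.28939769569956
handle scene [210.34285714 124.0952381 ] 105 [ 469.65450131 -293.587903    112.        ]
sugar_pot
plastic_cup
glass_jar
[696.60817631 194.78393095  88.        ] [ 702.12338735 -171.60580397   90.        ] [791.49010328  41.05674628 130.        ]
pink [350.09884056  47.98884865  65.        ]
pink [354.01325625 -24.60566058  65.        ]
```

```bash
cat >> h.py <<'E'
def st():
    s=arm.sense();R=Ro.from_quat(s['tool_rot']).as_matrix()
    z=R[:,2];return s,R,np.degrees(np.arctan2(z[1],z[0]))
def plan(x,y,z,jaw):
    """turn about tool x first (with vertical shift), then y,z shifts in turned axes"""
    s,R,yaw=st();p=np.array(s['tcp_pos'])
    d=(jaw-yaw+90)%180-90           # world yaw change
    # ideal down orientation at target yaw
    a=np.radians(yaw+d);Z=np.array([np.cos(a),np.sin(a),0]);X=np.array([0,0,-1.]);Y=np.cross(Z,X)
    D=np.array([x,y,z])-p
    a0=np.radians(yaw);Z0=np.array([np.cos(a0),np.sin(a0),0]);Y0=np.cross(Z0,X)
    print('t',round(s['t'],2),'tcp',p.round(1),'yaw',round(yaw,1),'tilt xaxis',R[:,0].round(3),'w',round(s['gripper_width'],1),'F',np.round(s['contact_force'],1),'q',np.round(s['qpos'],2))
    print('turn about tool x (deg,rad)',round(-d,1),round(-np.radians(d),3),' down',round(-D[2],1),'| after turn: y',round(D@Y,1),'z',round(D@Z,1),'| before turn: y',round(D@Y0,1),'z',round(D@Z0,1))
E
python3 - <<'E'
from h import *
plan(436.3,56.5,200,0)
E
```

```text
t 0.55 tcp [ 137.3 -584.1  303.9] yaw 103.2 tilt xaxis [-0.  0. -1.] w 85.1 F [-0.3 -0.9 -0.7] q [-1.01  0.04  0.08 -0.   -1.62 -0.33]
turn about tool x (deg,rad) -76.8 -1.34  down 103.9 | after turn: y -640.6 z -299.0 | before turn: y -437.6 z 555.2
```

Request:
{"op": "drive_tool", "data": {
  "steps": [8,-36.5,46.3,0,0,0,8,-36.5,46.3,0,0,0,8,-36.5,46.3,0,0,0,8,-36.5,46.3,0,0,0,8,-36.5,46.3,0,0,0,8,-36.5,46.3,0,0,0,8,-36.5,46.3,0,0,0,8,-36.5,46.3,0,0,0,8,-36.5,46.3,0,0,0,8,-36.5,46.3,0,0,0,8,-36.5,46.3,0,0,0,8,-36.5,46.3,0,0,0],
  "jaw": 60
}}

```text
t: 2.05
tcp_pos: [437.0, 59.2, 208.2]
tool_rot: [0.555, -0.438, -0.554, -0.439]
contact_force: [-0.0, -1.2, 0.5]
gripper_width: 60.3
```

Run:
```python
from h import *
plan(436.3,56.5,108,103)
```

```text
t 2.05 tcp [437.   59.2 208.2] yaw 103.3 tilt xaxis [ 0.001  0.001 -1.   ] w 60.3 F [-0.  -1.2  0.5] q [ 0.6  -0.4  -0.47  0.   -1.5  -1.94]
turn about tool x (deg,rad) 0.3 0.005  down 100.2 | after turn: y 1.3 z -2.4 | before turn: y 1.3 z -2.4
```

Request:
{"op": "drive_tool", "data": {
  "steps": [30,0.6,-1.2,0,0,0,30,0.6,-1.2,0,0,0,25,0,0,0,0,0,15,0,0,0,0,0,0,0,0,0,0,0]
}}

```text
t: 2.68
tcp_pos: [435.6, 54.2, 107.3]
tool_rot: [-0.554, 0.44, 0.554, 0.439]
contact_force: [0.9, 0.5, 0.6]
gripper_width: 60.0
```

Run:
```python
from h import *
plan(436.3,56.5,108,103)
cv2.imwrite('pics/w1.png',arm.grab_frame('wrist'))
cv2.imwrite('pics/s1.png',cv2.resize(arm.grab_frame('scene')[100:310,170:430],None,fx=2.8,fy=2.8))
```

```text
t 2.67 tcp [435.6  54.2 107.3] yaw 103.2 tilt xaxis [-0.001 -0.001 -1.   ] w 60.0 F [0.9 0.5 0.6] q [ 0.59 -0.35 -0.62 -0.   -1.3  -1.93]
turn about tool x (deg,rad) 0.2 0.004  down -0.7 | after turn: y -1.2 z 2.1 | before turn: y -1.2 z 2.1
```

View pics/w1.png

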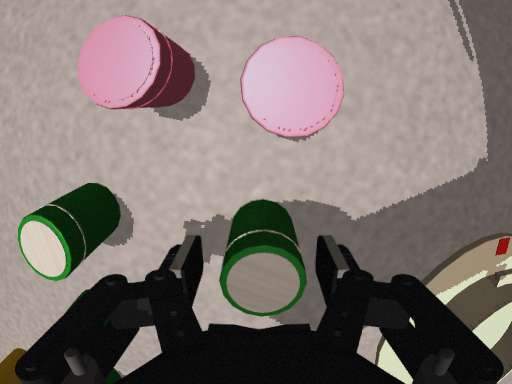

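View pics/s1.png

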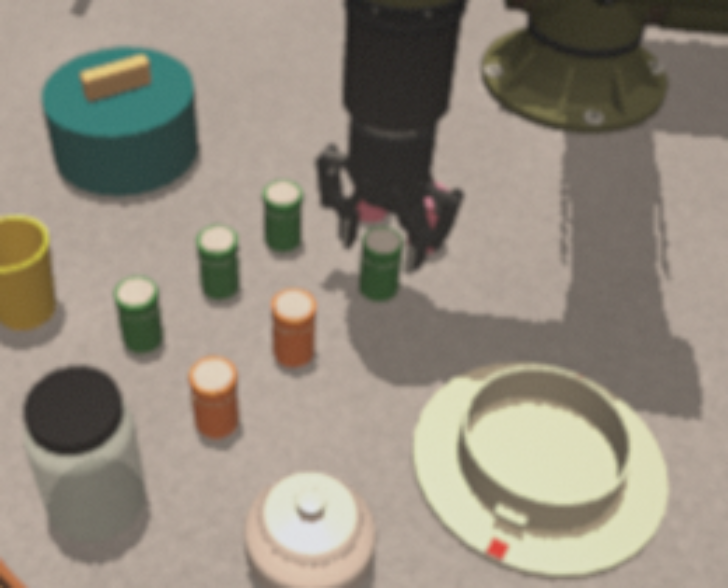

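The wrist view shows the green tin's top at (263,280), centred between the pads; the scene view shows the tips below the tin's rim. I close on it.

Request:
{"op": "drive_tool", "data": {
  "steps": [3,-1,2,0,0,0,0,0,0,0,0,0,0,0,0,0,0,0,0,0,0,0,0,0,0,0,0,0,0,0],
  "jaw": 30,
  "newtons": 35
}}

```text
t: 3.4
tcp_pos: [437.0, 57.0, 105.7]
tool_rot: [0.555, -0.438, -0.554, -0.44]
contact_force: [0.5, 1.1, 5.3]
gripper_width: 39.3
```

Run:
```python
from h import *
plan(530.7,290.7,190,103.2)
```

```text
t 3.4 tcp [437.   57.  105.7] yaw 103.2 tilt xaxis [ 0.002  0.001 -1.   ] w 39.3 F [0.5 1.1 5.3] q [ 0.59 -0.35 -0.62  0.   -1.29 -1.93]
turn about tool x (deg,rad) 0.0 0.001  down -84.3 | after turn: y -144.6 z 206.2 | before turn: y -144.7 z 206.1
```

Request:
{"op": "drive_tool", "data": {
  "steps": [-20,0,0,0,0,0,-35,0,0,0,0,0,-30,-10,15,0,0,0,0,-24,34,0,0,0,0,-30,43,0,0,0,0,-30,43,0,0,0,0,-30,43,0,0,0,0,-20.5,28,0,0,0,0,0,0,0,0,0,0,0,0,0,0,0]
}}

```text
t: 4.65
tcp_pos: [529.5, 289.5, 188.6]
tool_rot: [-0.554, 0.44, 0.554, 0.438]
contact_force: [0.0, 0.1, -1.1]
gripper_width: 39.0
```

Run:
```python
from h import *
plan(530.7,290.7,114,103.2)
cv2.imwrite('pics/s2.png',cv2.resize(arm.grab_frame('scene')[100:310,170:430],None,fx=2.8,fy=2.8))
```

```text
t 4.65 tcp [529.5 289.5 188.6] yaw 103.2 tilt xaxis [-0.002 -0.002 -1.   ] w 39.0 F [ 0.   0.1 -1.1] q [ 0.83  0.07 -0.1  -0.   -1.41 -2.17]
turn about tool x (deg,rad) 0.0 0.0  down 74.6 | after turn: y -1.4 z 0.9 | before turn: y -1.4 z 0.9
```

View pics/s2.png

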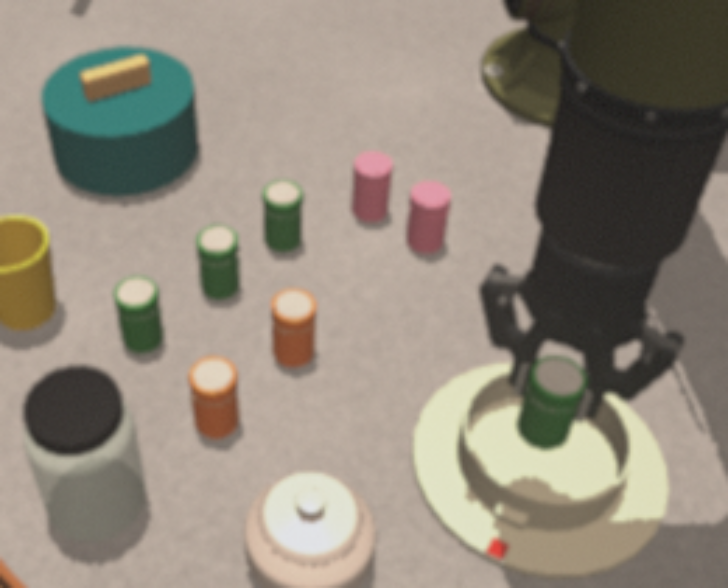

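The tin hangs over the cup at about (552,400) in the zoom, with the fingers clear of the rim. I lower it.

Request:
{"op": "drive_tool", "data": {
  "steps": [30,-1,0.5,0,0,0,25,0,0,0,0,0,12,0,0,0,0,0,6,0,0,0,0,0,1.5,0,0,0,0,0,0,0,0,0,0,0]
}}

```text
t: 5.45
tcp_pos: [531.1, 291.1, 116.4]
tool_rot: [0.554, -0.439, -0.554, -0.44]
contact_force: [-0.1, -0.1, -0.9]
gripper_width: 38.8
```

Run:
```python
from h import *
plan(530.7,290.7,114,103.2)
```

```text
t 5.45 tcp [531.1 291.1 116.4] yaw 103.2 tilt xaxis [ 0.001  0.001 -1.   ] w 38.8 F [-0.1 -0.1 -0.9] q [ 0.83  0.11 -0.18  0.   -1.27 -2.17]
turn about tool x (deg,rad) 0.0 0.0  down 2.4 | after turn: y 0.5 z -0.3 | before turn: y 0.5 z -0.3
```

Request:
{"op": "drive_tool", "data": {
  "steps": [1.5,0,0,0,0,0,1,0,0,0,0,0,0,0,0,0,0,0]
}}

```text
t: 5.82
tcp_pos: [531.1, 291.1, 113.9]
tool_rot: [0.554, -0.439, -0.554, -0.439]
contact_force: [-2.3, 0.7, 4.5]
gripper_width: 39.2
```

Run:
```python
from h import *
plan(530.7,290.7,114,103.2)
```

```text
t 5.83 tcp [531.1 291.1 113.9] yaw 103.2 tilt xaxis [ 0.001  0.001 -1.   ] w 39.2 F [-2.3  0.7  4.5] q [ 0.83  0.11 -0.19  0.   -1.27 -2.17]
turn about tool x (deg,rad) 0.0 0.001  down -0.1 | after turn: y 0.5 z -0.3 | before turn: y 0.5 z -0.3
```

Touching (about 5 N). I release with a small opening and lift.

Request:
{"op": "drive_tool", "data": {
  "steps": [0,0,0,0,0,0,0,0,0,0,0,0,0,0,0,0,0,0,-10,0,0,0,0,0,-30,0,0,0,0,0,-40,0,0,0,0,0,-20,0,0,0,0,0,0,0,0,0,0,0],
  "jaw": 52
}}

```text
t: 6.82
tcp_pos: [531.3, 291.3, 214.9]
tool_rot: [0.554, -0.438, -0.554, -0.44]
contact_force: [-0.2, 1.3, -0.1]
gripper_width: 52.1
```

Run:
```python
from h import *
cv2.imwrite('pics/s3.png',cv2.resize(arm.grab_frame('scene')[100:310,170:430],None,fx=2.8,fy=2.8))
plan(450.5,-61.5,190,163.2)
```

```text
t 6.88 tcp [530.7 291.  212.9] yaw 103.2 tilt xaxis [-0.     0.001 -1.   ] w 52.0 F [ 0.4  0.6 -0.8] q [ 0.83  0.06 -0.06 -0.   -1.45 -2.17]
turn about tool x (deg,rad) -60.0 -1.047  down 22.9 | after turn: y 360.7 z -25.1 | before turn: y 158.7 z -324.8
```

View pics/s3.png

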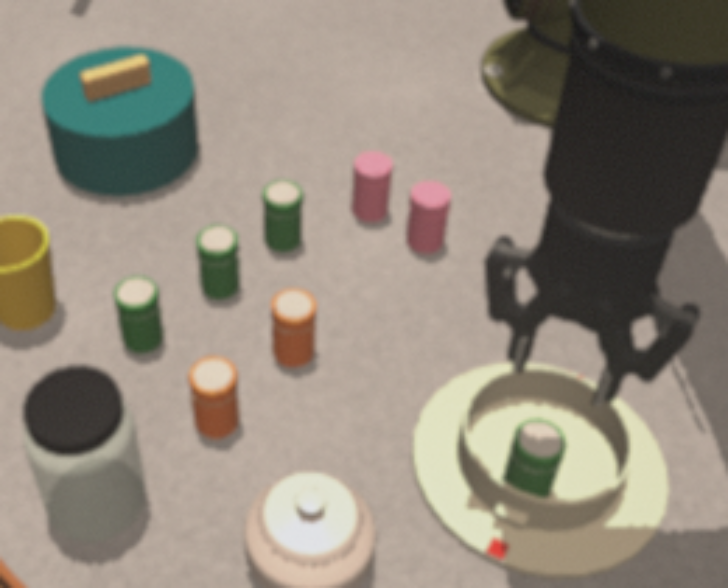

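The first tin stands in the cup at about (537,455) in the zoom. Next is g3.

Request:
{"op": "drive_tool", "data": {
  "steps": [0,0,0,-0.1745,0,0,0,0,0,-0.1745,0,0,0,0,0,-0.1745,0,0,0,0,0,-0.1745,0,0,0,0,0,-0.1745,0,0,0,0,0,-0.1745,0,0,0,60,-4.2,0,0,0,0,60,-4.2,0,0,0,0,60,-4.2,0,0,0,0,60,-4.2,0,0,0,0,60,-4.2,0,0,0,0,60,-4.2,0,0,0],
  "jaw": 62
}}

```text
t: 8.38
tcp_pos: [449.7, -62.7, 211.2]
tool_rot: [-0.699, 0.103, 0.7, 0.103]
contact_force: [1.8, -0.2, 0.1]
gripper_width: 61.9
```

Request:
{"op": "drive_tool", "data": {
  "steps": [10,0,0,0,0,0,0,0,0,0,0,0]
}}

```text
t: 8.62
tcp_pos: [450.2, -61.2, 200.7]
tool_rot: [-0.698, 0.104, 0.701, 0.103]
contact_force: [-0.7, -0.1, -0.9]
gripper_width: 62.1
```

Run:
```python
from h import *
plan(450.5,-61.5,105.7,163.2)
cv2.imwrite('pics/w2.png',arm.grab_frame('wrist'))
```

```text
t 8.62 tcp [450.2 -61.2 200.7] yaw 163.2 tilt xaxis [-0.004  0.    -1.   ] w 62.1 F [-0.7 -0.1 -0.9] q [ 0.31 -0.35 -0.45 -0.   -1.48 -0.61]
turn about tool x (deg,rad) -0.0 -0.001  down 95.0 | after turn: y 0.2 z -0.4 | before turn: y 0.2 z -0.4
```

View pics/w2.png

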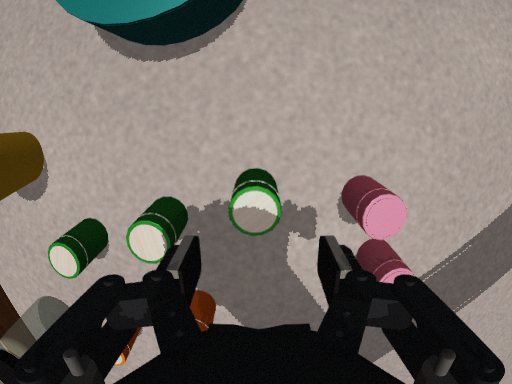

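The g3 lid is at (255,208), centred between the fingers. I descend and grip.

Request:
{"op": "drive_tool", "data": {
  "steps": [30,0,0,0,0,0,30,0,0,0,0,0,25,0,0,0,0,0,9,0,0,0,0,0,0,0,0,0,0,0]
}}

```text
t: 9.3
tcp_pos: [451.1, -60.5, 108.8]
tool_rot: [-0.699, 0.103, 0.7, 0.103]
contact_force: [0.1, 0.9, 0.7]
gripper_width: 62.1
```

Request:
{"op": "drive_tool", "data": {
  "steps": [0,0,0,0,0,0,0,0,0,0,0,0,0,0,0,0,0,0,0,0,0,0,0,0],
  "jaw": 30
}}

```text
t: 9.8
tcp_pos: [451.7, -60.9, 110.3]
tool_rot: [0.7, -0.103, -0.699, -0.103]
contact_force: [0.4, 1.9, 6.2]
gripper_width: 39.4
```

Run:
```python
from h import *
plan(492.7,255.3,190,163.2)
```

```text
t 9.8 tcp [451.7 -60.9 110.3] yaw 163.2 tilt xaxis [ 0.002  0.    -1.   ] w 39.4 F [0.4 1.9 6.2] q [ 0.31 -0.3  -0.58  0.   -1.29 -0.6 ]
turn about tool x (deg,rad) 0.0 0.0  down -79.7 | after turn: y -314.6 z 52.2 | before turn: y -314.6 z 52.1
```

Request:
{"op": "drive_tool", "data": {
  "steps": [-20,0,0,0,0,0,-35,0,0,0,0,0,-30,-15,2.5,0,0,0,0,-40,6.6,0,0,0,0,-55,9.1,0,0,0,0,-55,9.1,0,0,0,0,-55,9.1,0,0,0,0,-50,8.3,0,0,0,0,-44.6,7.4,0,0,0,0,0,0,0,0,0,0,0,0,0,0,0]
}}

```text
t: 11.18
tcp_pos: [491.8, 254.9, 193.4]
tool_rot: [-0.699, 0.103, 0.7, 0.103]
contact_force: [0.3, 0.2, -1.0]
gripper_width: 38.9
```

Run:
```python
from h import *
plan(492.7,255.3,117,163.2)
cv2.imwrite('pics/s4.png',cv2.resize(arm.grab_frame('scene')[100:310,170:430],None,fx=2.8,fy=2.8))
```

```text
t 11.18 tcp [491.8 254.9 193.4] yaw 163.2 tilt xaxis [-0.001 -0.001 -1.   ] w 38.9 F [ 0.3  0.2 -1. ] q [ 0.84 -0.07 -0.22 -0.   -1.42 -1.13]
turn about tool x (deg,rad) 0.0 0.0  down 76.4 | after turn: y -0.7 z -0.8 | before turn: y -0.7 z -0.8
```

View pics/s4.png

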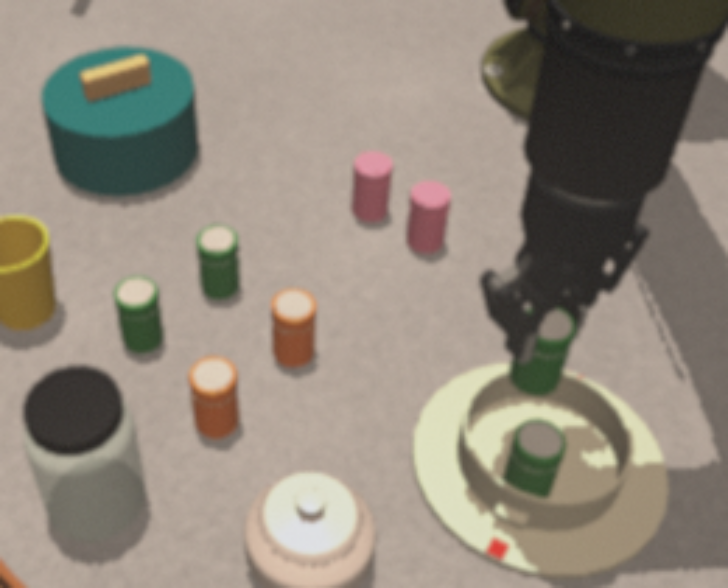

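The lean in the image matches the camera's vertical vanishing point, so the tins are upright. I lower this one.

Request:
{"op": "drive_tool", "data": {
  "steps": [30,-0.5,-0.5,0,0,0,25,0,0,0,0,0,12,0,0,0,0,0,6,0,0,0,0,0,2,0,0,0,0,0,1,0,0,0,0,0,0,0,0,0,0,0]
}}

```text
t: 12.1
tcp_pos: [492.8, 255.7, 118.5]
tool_rot: [0.7, -0.103, -0.699, -0.103]
contact_force: [-0.6, -0.6, -1.0]
gripper_width: 39.2
```

Run:
```python
from h import *
plan(492.7,255.3,117,163.2)
```

```text
t 12.1 tcp [492.8 255.7 118.5] yaw 163.2 tilt xaxis [ 0.001  0.001 -1.   ] w 39.2 F [-0.6 -0.6 -1. ] q [ 0.84 -0.02 -0.32  0.   -1.27 -1.13]
turn about tool x (deg,rad) 0.0 0.0  down 1.5 | after turn: y 0.4 z -0.0 | before turn: y 0.4 z -0.0
```

Request:
{"op": "drive_tool", "data": {
  "steps": [1.5,0,0,0,0,0,0,0,0,0,0,0]
}}

```text
t: 12.35
tcp_pos: [493.0, 255.8, 118.3]
tool_rot: [0.7, -0.103, -0.699, -0.103]
contact_force: [-2.5, -1.0, 7.3]
gripper_width: 39.1
```

Request:
{"op": "drive_tool", "data": {
  "steps": [1,0,0,0,0,0,0,0,0,0,0,0]
}}

```text
t: 12.6
tcp_pos: [493.2, 256.0, 118.2]
tool_rot: [0.7, -0.102, -0.699, -0.103]
contact_force: [-3.4, -1.2, 10.9]
gripper_width: 39.0
```

Contact made. I release and lift.

Request:
{"op": "drive_tool", "data": {
  "steps": [-1,0,0,0,0,0,0,0,0,0,0,0,0,0,0,0,0,0,-10,0,0,0,0,0,-30,0,0,0,0,0,-40,0,0,0,0,0,-20,0,0,0,0,0,0,0,0,0,0,0],
  "jaw": 52
}}

```text
t: 13.6
tcp_pos: [493.0, 255.9, 218.2]
tool_rot: [0.7, -0.102, -0.699, -0.104]
contact_force: [0.2, -0.4, -0.3]
gripper_width: 52.4
```

Run:
```python
from h import *
plan(542.5,-59,190,163.2)
plan(542.5,-59,190,223.2)
cv2.imwrite('pics/s5.png',cv2.resize(arm.grab_frame('scene')[100:310,170:430],None,fx=2.8,fy=2.8))
```

```text
t 13.6 tcp [493.  255.9 218.2] yaw 163.2 tilt xaxis [ 0.002  0.002 -1.   ] w 52.4 F [ 0.2 -0.4 -0.3] q [ 0.84 -0.07 -0.18  0.   -1.46 -1.13]
turn about tool x (deg,rad) 0.0 0.0  down 28.2 | after turn: y 287.2 z -138.4 | before turn: y 287.2 z -138.3
t 13.6 tcp [493.  255.9 218.2] yaw 163.2 tilt xaxis [ 0.002  0.002 -1.   ] w 52.4 F [ 0.2 -0.4 -0.3] q [ 0.84 -0.07 -0.18  0.   -1.46 -1.13]
turn about tool x (deg,rad) -60.0 -1.047  down 28.2 | after turn: y 263.4 z 179.5 | before turn: y 287.2 z -138.3
```

View pics/s5.png

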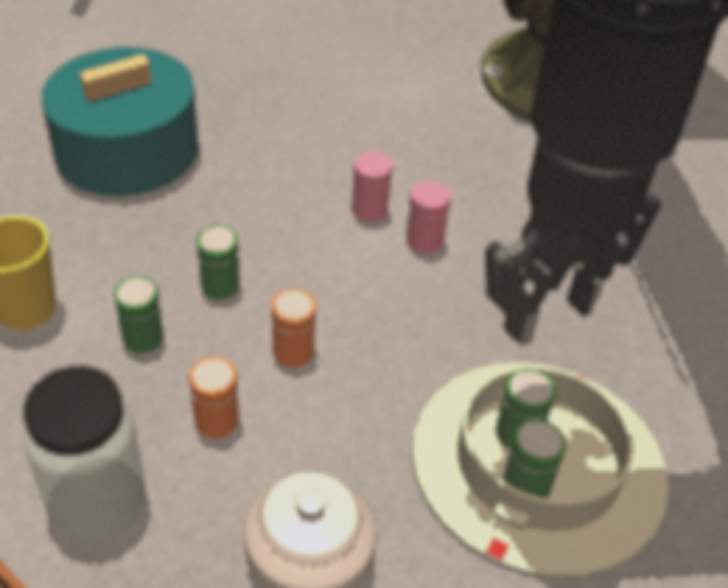

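Two tins stand in the cup. Now g2, turning first.

Request:
{"op": "drive_tool", "data": {
  "steps": [0,0,0,-0.1745,0,0,0,0,0,-0.1745,0,0,0,0,0,-0.1745,0,0,0,0,0,-0.1745,0,0,0,0,0,-0.1745,0,0,0,0,0,-0.1745,0,0,3,43.9,29.9,0,0,0,3,43.9,29.9,0,0,0,3,43.9,29.9,0,0,0,3,43.9,29.9,0,0,0,3,43.9,29.9,0,0,0,3,43.9,29.9,0,0,0],
  "jaw": 62
}}

```text
t: 15.15
tcp_pos: [541.5, -61.0, 196.3]
tool_rot: [-0.657, -0.261, 0.658, -0.26]
contact_force: [0.8, 0.4, -0.1]
gripper_width: 62.1
```

Request:
{"op": "drive_tool", "data": {
  "steps": [10,0,0,0,0,0,0,0,0,0,0,0]
}}

```text
t: 15.4
tcp_pos: [541.2, -59.4, 185.8]
tool_rot: [-0.656, -0.261, 0.659, -0.259]
contact_force: [-0.9, -0.3, 0.3]
gripper_width: 62.0
```

Run:
```python
from h import *
plan(542.5,-59,108.5,223.2)
cv2.imwrite('pics/w3.png',arm.grab_frame('wrist'))
```

```text
t 15.4 tcp [541.2 -59.4 185.8] yaw -136.9 tilt xaxis [-0.004 -0.    -1.   ] w 62.0 F [-0.9 -0.3  0.3] q [ 0.26 -0.09 -0.25 -0.   -1.41  0.49]
turn about tool x (deg,rad) -0.1 -0.001  down 77.3 | after turn: y 0.6 z -1.3 | before turn: y 0.6 z -1.3
```

View pics/w3.png

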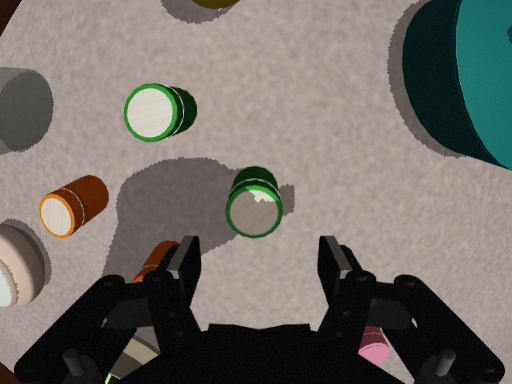

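The g2 lid is at (254,210), between the fingers.

Request:
{"op": "drive_tool", "data": {
  "steps": [30,0.5,-1,0,0,0,25,0,0,0,0,0,15,0,0,0,0,0,7,0,0,0,0,0,0,0,0,0,0,0]
}}

```text
t: 16.08
tcp_pos: [543.3, -58.7, 111.6]
tool_rot: [-0.657, -0.26, 0.657, -0.261]
contact_force: [-0.2, -0.8, 0.0]
gripper_width: 62.0
```

Request:
{"op": "drive_tool", "data": {
  "steps": [0,0,0,0,0,0,0,0,0,0,0,0,0,0,0,0,0,0,0,0,0,0,0,0],
  "jaw": 30
}}

```text
t: 16.58
tcp_pos: [543.8, -59.0, 112.6]
tool_rot: [0.658, 0.26, -0.657, 0.261]
contact_force: [-0.5, 1.2, 5.4]
gripper_width: 39.1
```

Run:
```python
from h import *
plan(481,305.9,200,223.2)
```

```text
t 16.57 tcp [543.8 -59.  112.6] yaw -136.8 tilt xaxis [ 0.002  0.    -1.   ] w 39.1 F [-0.5  1.2  5.4] q [ 0.26 -0.04 -0.35  0.   -1.26  0.49]
turn about tool x (deg,rad) 0.0 0.0  down -87.4 | after turn: y -309.0 z -204.0 | before turn: y -308.9 z -204.0
```

Request:
{"op": "drive_tool", "data": {
  "steps": [-20,0,0,0,0,0,-35,0,0,0,0,0,-37,-9,-6,0,0,0,0,-40,-26.4,0,0,0,0,-50,-33,0,0,0,0,-50,-33,0,0,0,0,-50,-33,0,0,0,0,-50,-33,0,0,0,0,-40,-26.4,0,0,0,0,-20,-13.2,0,0,0,0,0,0,0,0,0,0,0,0,0,0,0]
}}

```text
t: 18.08
tcp_pos: [480.6, 305.1, 203.1]
tool_rot: [-0.657, -0.26, 0.658, -0.26]
contact_force: [-0.4, 0.3, -0.5]
gripper_width: 38.6
```

Run:
```python
from h import *
plan(481,305.9,119,223.2)
cv2.imwrite('pics/s6.png',cv2.resize(arm.grab_frame('scene')[100:310,170:430],None,fx=2.8,fy=2.8))
```

```text
t 18.07 tcp [480.6 305.1 203.1] yaw -136.8 tilt xaxis [-0.001 -0.001 -1.   ] w 38.6 F [-0.4  0.3 -0.5] q [ 0.92 -0.03 -0.17 -0.   -1.43 -0.16]
turn about tool x (deg,rad) -0.0 -0.001  down 84.1 | after turn: y -0.3 z -0.9 | before turn: y -0.3 z -0.9
```

View pics/s6.png

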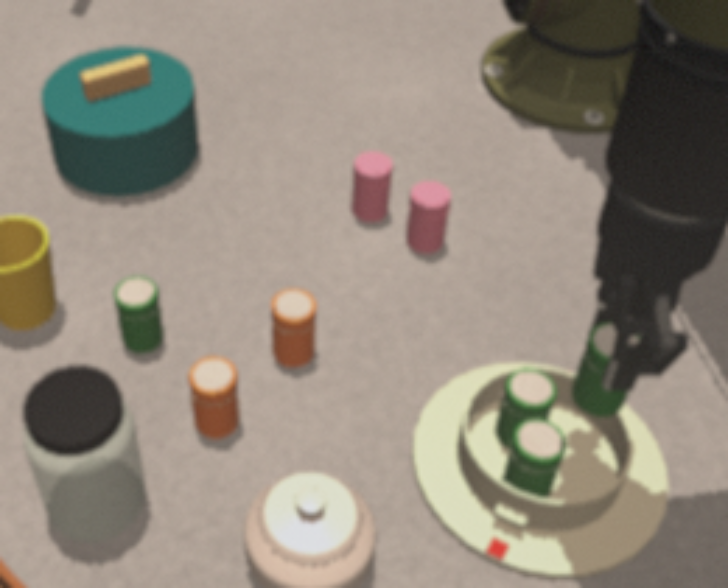

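The two placed tins leave room on the right, and the held tin sits above that gap. I lower it.

Request:
{"op": "drive_tool", "data": {
  "steps": [30,0,-0.7,0,0,0,30,0,0,0,0,0,14,0,0,0,0,0,6,0,0,0,0,0,2,0,0,0,0,0,1,0,0,0,0,0,0,0,0,0,0,0]
}}

```text
t: 19.0
tcp_pos: [481.1, 306.6, 121.1]
tool_rot: [0.658, 0.261, -0.657, 0.26]
contact_force: [-0.7, -0.7, 0.5]
gripper_width: 38.8
```

Request:
{"op": "drive_tool", "data": {
  "steps": [1.5,0,0,0,0,0,0,0,0,0,0,0]
}}

```text
t: 19.25
tcp_pos: [481.3, 306.7, 120.6]
tool_rot: [0.658, 0.261, -0.657, 0.26]
contact_force: [-1.7, -0.3, 5.5]
gripper_width: 39.1
```

Request:
{"op": "drive_tool", "data": {
  "steps": [-0.5,0,0,0,0,0,0,0,0,0,0,0,0,0,0,0,0,0,-10,0,0,0,0,0,-30,0,0,0,0,0,-50,0,0,0,0,0,-50,0,0,0,0,0,-20,0,0,0,0,0,0,0,0,0,0,0],
  "jaw": 52
}}

```text
t: 20.38
tcp_pos: [481.2, 306.7, 281.4]
tool_rot: [0.658, 0.261, -0.656, 0.26]
contact_force: [-0.6, 1.1, -0.2]
gripper_width: 51.8
```

Run:
```python
from h import *
plan(465.9,-295.6,280,72.3)
plan(465.9,-295.6,280,-107.7)
cv2.imwrite('pics/s7.png',cv2.resize(arm.grab_frame('scene')[100:310,170:430],None,fx=2.8,fy=2.8))
cv2.imwrite('pics/t7.png',cv2.resize(arm.grab_frame('top')[140:300,100:400],None,fx=2.6,fy=2.6))
```

```text
t 20.38 tcp [481.2 306.7 281.4] yaw -136.8 tilt xaxis [ 0.002  0.003 -1.   ] w 51.8 F [-0.6  1.1 -0.2] q [ 0.92 -0.04 -0.04  0.   -1.57 -0.17]
turn about tool x (deg,rad) -29.1 -0.508  down 1.4 | after turn: y 168.5 z 578.4 | before turn: y 428.6 z 423.4
t 20.38 tcp [481.2 306.7 281.4] yaw -136.8 tilt xaxis [ 0.002  0.003 -1.   ] w 51.8 F [-0.6  1.1 -0.2] q [ 0.92 -0.04 -0.04  0.   -1.57 -0.17]
turn about tool x (deg,rad) -29.1 -0.508  down 1.4 | after turn: y 168.5 z 578.4 | before turn: y 428.6 z 423.4
```

View pics/s7.png

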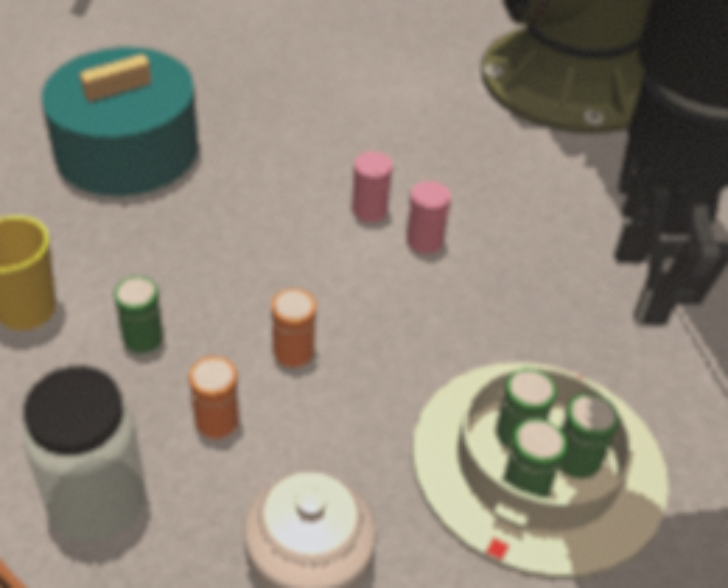

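View pics/t7.png

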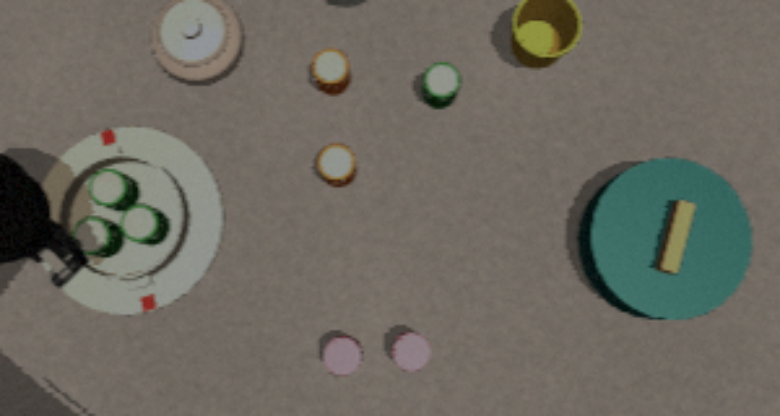

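All three tins stand in the cup, with lids at about (530,390), (540,440) and (592,412) in the scene zoom, and the fourth is still standing on the table. Next is the cover.

Request:
{"op": "drive_tool", "data": {
  "steps": [0,0,0,-0.1693,0,0,0,0,0,-0.1693,0,0,0,0,0,-0.1693,0,0,0,16.8,57.8,0,0,0,0,16.8,57.8,0,0,0,0,16.8,57.8,0,0,0,0,16.8,57.8,0,0,0,0,16.8,57.8,0,0,0,0,16.8,57.8,0,0,0,0,16.8,57.8,0,0,0,0,16.8,57.8,0,0,0,0,16.8,57.8,0,0,0]
}}

```text
t: 21.98
tcp_pos: [466.0, -236.9, 277.5]
tool_rot: [-0.57, -0.418, 0.572, -0.416]
contact_force: [-0.0, -0.2, 0.9]
gripper_width: 51.9
```

Request:
{"op": "drive_tool", "data": {
  "steps": [0,17,58,0,0,0,0,0,0,0,0,0,0,0,0,0,0,0]
}}

```text
t: 22.35
tcp_pos: [465.0, -295.5, 277.6]
tool_rot: [-0.571, -0.418, 0.572, -0.416]
contact_force: [0.5, 0.6, -0.0]
gripper_width: 52.6
```

Run:
```python
from h import *
plan(465.9,-295.6,163,-107.7)
cv2.imwrite('pics/w4.png',arm.grab_frame('wrist'))
```

```text
t 22.35 tcp [ 465.  -295.5  277.6] yaw -107.8 tilt xaxis [-0.003  0.001 -1.   ] w 52.6 F [ 0.5  0.6 -0. ] q [-0.2  -0.09 -0.09 -0.   -1.57  1.46]
turn about tool x (deg,rad) -0.1 -0.001  down 114.6 | after turn: y 0.9 z -0.2 | before turn: y 0.9 z -0.2
```

View pics/w4.png

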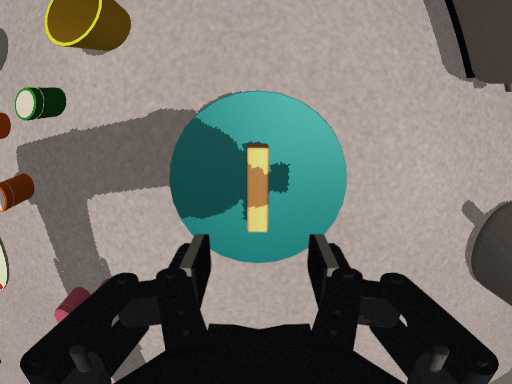

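The bar is at column 258, parallel to the fingers and centred. I descend partway and check tip height.

Request:
{"op": "drive_tool", "data": {
  "steps": [40,0.9,0,0,0,0,40,0,0,0,0,0,20,0,0,0,0,0,8,0,0,0,0,0,0,0,0,0,0,0,0,0,0,0,0,0],
  "jaw": 24
}}

```text
t: 23.15
tcp_pos: [466.9, -296.0, 173.0]
tool_rot: [0.571, 0.416, -0.57, 0.418]
contact_force: [0.2, -0.2, 0.7]
gripper_width: 24.0
```

Run:
```python
from h import *
plan(465.9,-295.6,163,-107.7)
cv2.imwrite('pics/s8.png',cv2.resize(arm.grab_frame('scene')[70:190,150:290],None,fx=5,fy=5,interpolation=cv2.INTER_CUBIC))
# where tips would project if at 73 ahead
s,R,y=st();p=np.array(s['tcp_pos'])
for L in (60,66,73,80,86):
    for sg in (1,-1):
        print(L,sg,((proj('scene',p+R[:,0]*L+R[:,2]*sg*12)-[150,70])*5).round())
```

```text
t 23.15 tcp [ 466.9 -296.   173. ] yaw -107.7 tilt xaxis [ 0.002 -0.001 -1.   ] w 24.0 F [ 0.2 -0.2  0.7] q [-0.2  -0.06 -0.26  0.   -1.38  1.46]
turn about tool x (deg,rad) 0.0 0.0  down 10.0 | after turn: y -1.1 z -0.1 | before turn: y -1.1 z -0.1
60 1 [295. 256.]
60 -1 [310. 276.]
66 1 [296. 264.]
66 -1 [311. 284.]
73 1 [298. 274.]
73 -1 [312. 294.]
80 1 [299. 284.]
80 -1 [314. 303.]
86 1 [300. 292.]
86 -1 [315. 312.]
```

View pics/s8.png

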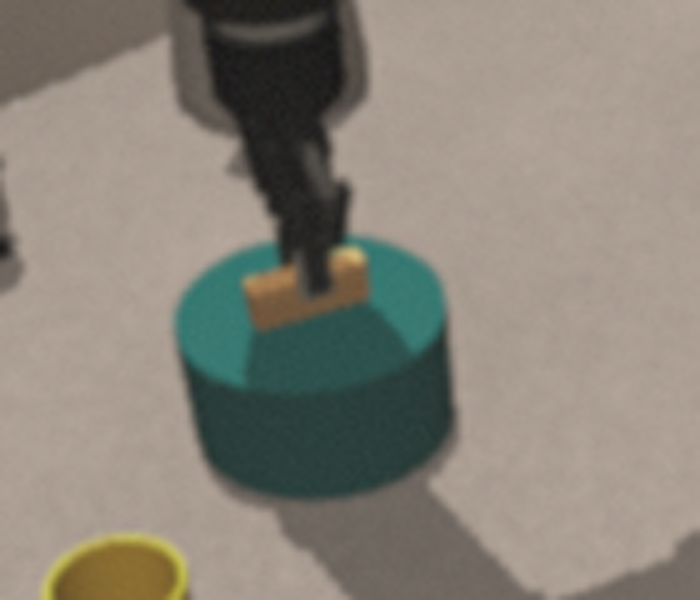

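The near finger tip is at (317,294), which matches 73 mm ahead, so the tips are at z ≈ 100. I go 10 mm lower and grip.

Request:
{"op": "drive_tool", "data": {
  "steps": [6,-1,0,0,0,0,4,0,0,0,0,0,0,0,0,0,0,0]
}}

```text
t: 23.58
tcp_pos: [465.0, -295.5, 160.8]
tool_rot: [-0.571, -0.417, 0.571, -0.417]
contact_force: [-0.2, 0.2, -0.4]
gripper_width: 23.9
```

Request:
{"op": "drive_tool", "data": {
  "steps": [0,0,0,0,0,0,0,0,0,0,0,0,0,0,0,0,0,0,0,0,0,0,0,0],
  "jaw": 8,
  "newtons": 70
}}

```text
t: 24.08
tcp_pos: [465.3, -295.5, 161.4]
tool_rot: [0.571, 0.417, -0.571, 0.417]
contact_force: [0.0, 0.2, -0.3]
gripper_width: 16.9
```

Request:
{"op": "drive_tool", "data": {
  "steps": [-10,0,0,0,0,0,-30,0,0,0,0,0,-40,0,0,0,0,0,-30,0,0,0,0,0,-10,0,0,0,0,0,0,0,0,0,0,0]
}}

```text
t: 24.82
tcp_pos: [465.3, -295.4, 281.2]
tool_rot: [0.571, 0.417, -0.571, 0.417]
contact_force: [0.0, -0.6, -2.6]
gripper_width: 16.5
```

Run:
```python
from h import *
plan(501.5,284,280,-135.4)
cv2.imwrite('pics/s9.png',cv2.resize(arm.grab_frame('scene')[70:190,150:290],None,fx=5,fy=5,interpolation=cv2.INTER_CUBIC))
```

```text
t 24.82 tcp [ 465.3 -295.4  281.2] yaw -107.7 tilt xaxis [ 0.  0. -1.] w 16.5 F [ 0.  -0.6 -2.6] q [-0.2  -0.09 -0.09 -0.   -1.58  1.46]
turn about tool x (deg,rad) 27.7 0.484  down 1.2 | after turn: y -387.2 z -432.6 | before turn: y -141.7 z -563.0
```

View pics/s9.png

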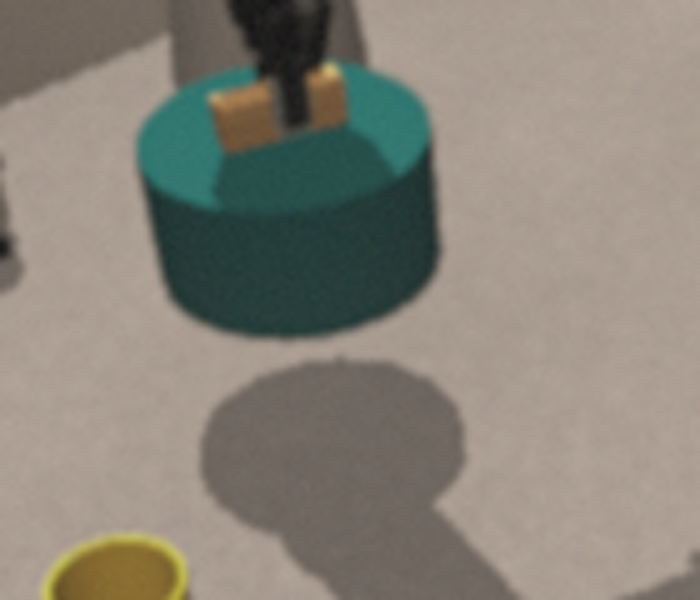

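The cover is lifted; the wrist carries 2.6 N, which matches its mass. I carry it over with the bar at 60° off the marks.

Request:
{"op": "drive_tool", "data": {
  "steps": [0,0,0,0.1613,0,0,0,0,0,0.1613,0,0,0,0,0,0.1613,0,0,0,-19.4,-21.6,0,0,0,0,-38.7,-43.3,0,0,0,0,-38.7,-43.3,0,0,0,0,-38.7,-43.3,0,0,0,0,-38.7,-43.3,0,0,0,0,-38.7,-43.3,0,0,0,0,-38.7,-43.3,0,0,0,0,-38.7,-43.3,0,0,0,0,-38.7,-43.3,0,0,0]
}}

```text
t: 26.38
tcp_pos: [495.8, 198.9, 279.6]
tool_rot: [-0.653, -0.268, 0.655, -0.268]
contact_force: [0.8, -0.7, -2.4]
gripper_width: 17.0
```

Request:
{"op": "drive_tool", "data": {
  "steps": [0,-38.7,-43.3,0,0,0,0,-19.4,-21.6,0,0,0,0,0,0,0,0,0,0,0,0,0,0,0]
}}

```text
t: 26.88
tcp_pos: [501.7, 283.5, 280.1]
tool_rot: [-0.654, -0.268, 0.655, -0.268]
contact_force: [0.4, -0.3, -1.6]
gripper_width: 16.9
```

Run:
```python
from h import *
plan(501.5,284,190,-135.4)
t=arm.grab_frame('top');s=arm.grab_frame('scene')
cv2.imwrite('pics/s10.png',cv2.resize(s[100:320,280:460],None,fx=2.7,fy=2.7,interpolation=cv2.INTER_CUBIC))
cv2.imwrite('pics/t10.png',cv2.resize(t[140:300,60:260],None,fx=3.5,fy=3.5,interpolation=cv2.INTER_CUBIC))
cv2.imwrite('pics/t10raw.png',t)
```

```text
t 26.88 tcp [501.7 283.5 280.1] yaw -135.4 tilt xaxis [-0.002 -0.002 -1.   ] w 16.9 F [ 0.4 -0.3 -1.6] q [ 0.86 -0.02 -0.02 -0.   -1.57 -0.08]
turn about tool x (deg,rad) -0.0 -0.0  down 90.1 | after turn: y -0.5 z -0.2 | before turn: y -0.5 z -0.2
```

View pics/s10.png

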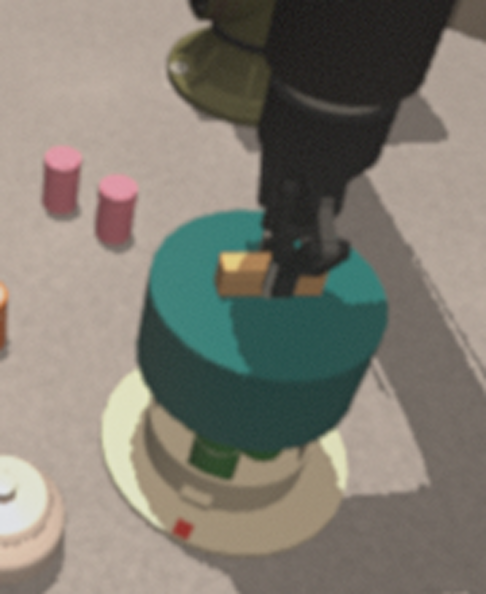

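View pics/t10.png

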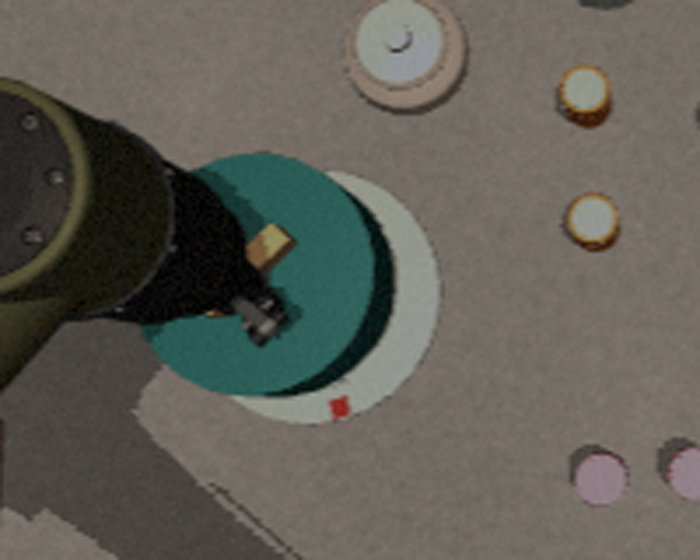

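Run:
```python
from h import *
s=arm.grab_frame('scene');t=cv2.imread('pics/t10raw.png')
_,R,y=st();p=np.array(_['tcp_pos']);print(p)
out=[]
for n,im,(x0,y0,x1,y1) in (('scene',s,(320,170,440,320)),('top',t,(90,175,190,265))):
    f=5
    big=cv2.resize(im[y0:y1,x0:x1],None,fx=f,fy=f,interpolation=cv2.INTER_CUBIC)
    a=np.linspace(0,2*np.pi,120)
    for z,c,r in ((p[2]-161+84,(0,255,255),84),(p[2]-161,(0,0,255),84)):
        q=np.array([(proj(n,[p[0]+r*np.cos(k),p[1]+r*np.sin(k),z])-[x0,y0]+.5)*f for k in a]).astype(int)
        cv2.polylines(big,[q],True,c,1)
    q=np.array([(proj(n,[501.5+104*np.cos(k),284+104*np.sin(k),8])-[x0,y0]+.5)*f for k in a]).astype(int)
    cv2.polylines(big,[q],True,(255,0,255),1)
    big=cv2.resize(big,(int(580*big.shape[1]/big.shape[0]),580)) if big.shape[0]>580 else big
    cv2.imwrite(f'pics/o_{n}.png',big)
```

```text
[502.04454839 283.0301579  281.41268672]
```

View pics/o_scene.png

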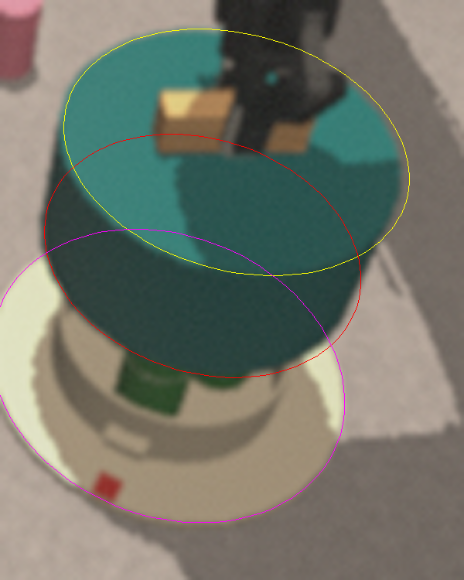

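View pics/o_top.png

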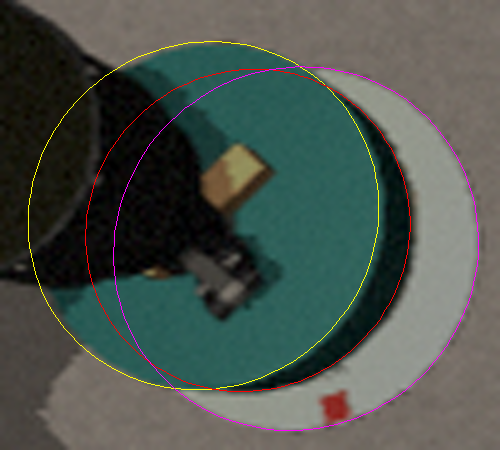

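The overlay matches the cover and foot plate within about 1 px, so it is centred and level. I descend in stages, watching the force.

Request:
{"op": "drive_tool", "data": {
  "steps": [15,-0.5,-0.2,0,0,0,25,0,0,0,0,0,20,0,0,0,0,0,8,0,0,0,0,0,0,0,0,0,0,0]
}}

```text
t: 27.65
tcp_pos: [501.7, 284.3, 213.0]
tool_rot: [-0.654, -0.268, 0.655, -0.268]
contact_force: [-0.6, 0.1, -1.4]
gripper_width: 16.6
```

Request:
{"op": "drive_tool", "data": {
  "steps": [8,0,0,0,0,0,8,0,0,0,0,0,0,0,0,0,0,0]
}}

```text
t: 28.02
tcp_pos: [501.5, 284.4, 196.5]
tool_rot: [-0.654, -0.268, 0.655, -0.268]
contact_force: [0.3, -0.1, -2.1]
gripper_width: 16.8
```

Run:
```python
from h import *
plan(501.5,284,169,-135.4)
```

```text
t 28.02 tcp [501.5 284.4 196.5] yaw -135.4 tilt xaxis [-0.001 -0.001 -1.   ] w 16.8 F [ 0.3 -0.1 -2.1] q [ 0.86 -0.01 -0.16 -0.   -1.42 -0.09]
turn about tool x (deg,rad) -0.0 -0.0  down 27.5 | after turn: y 0.3 z 0.2 | before turn: y 0.3 z 0.2
```

No contact with the rim at 36 mm. I continue.

Request:
{"op": "drive_tool", "data": {
  "steps": [7,0,0,0,0,0,6,0,0,0,0,0,0,0,0,0,0,0]
}}

```text
t: 28.4
tcp_pos: [501.5, 284.3, 183.6]
tool_rot: [-0.654, -0.268, 0.655, -0.268]
contact_force: [0.3, 0.5, -1.8]
gripper_width: 16.7
```

Request:
{"op": "drive_tool", "data": {
  "steps": [5,0,0,0,0,0,4,0,0,0,0,0,0,0,0,0,0,0]
}}

```text
t: 28.78
tcp_pos: [501.6, 284.4, 174.9]
tool_rot: [-0.654, -0.268, 0.655, -0.268]
contact_force: [0.4, -0.3, -1.9]
gripper_width: 16.9
```

Request:
{"op": "drive_tool", "data": {
  "steps": [2,0,0,0,0,0,0,0,0,0,0,0]
}}

```text
t: 29.02
tcp_pos: [501.7, 284.5, 173.3]
tool_rot: [-0.654, -0.268, 0.654, -0.268]
contact_force: [-0.7, 0.0, -2.5]
gripper_width: 16.8
```

Request:
{"op": "drive_tool", "data": {
  "steps": [1.5,0,0,0,0,0,1,0,0,0,0,0,0,0,0,0,0,0]
}}

```text
t: 29.4
tcp_pos: [501.7, 284.5, 170.8]
tool_rot: [-0.654, -0.268, 0.654, -0.268]
contact_force: [-1.3, -0.3, -1.4]
gripper_width: 16.3
```

Request:
{"op": "drive_tool", "data": {
  "steps": [1,0,0,0,0,0,0,0,0,0,0,0]
}}

```text
t: 29.65
tcp_pos: [501.7, 284.5, 169.8]
tool_rot: [-0.654, -0.268, 0.654, -0.268]
contact_force: [0.4, -0.4, -1.8]
gripper_width: 16.6
```

Request:
{"op": "drive_tool", "data": {
  "steps": [1,0,0,0,0,0,0,0,0,0,0,0]
}}

```text
t: 29.9
tcp_pos: [501.8, 284.6, 169.4]
tool_rot: [0.654, 0.268, -0.654, 0.268]
contact_force: [-0.7, -0.5, 0.4]
gripper_width: 16.3
```

Request:
{"op": "drive_tool", "data": {
  "steps": [1,0,0,0,0,0,0,0,0,0,0,0]
}}

```text
t: 30.15
tcp_pos: [501.8, 284.5, 169.4]
tool_rot: [0.655, 0.268, -0.654, 0.268]
contact_force: [-3.0, -0.5, 5.3]
gripper_width: 16.2
```

Run:
```python
from h import *
plan(501.5,284,169,-75.4)
s=arm.grab_frame('scene')
cv2.imwrite('pics/s11.png',cv2.resize(s[130:320,300:440],None,fx=4,fy=3.0*4/3*.75,interpolation=cv2.INTER_CUBIC))
```

```text
t 30.15 tcp [501.8 284.5 169.4] yaw -135.4 tilt xaxis [ 0.001  0.    -1.   ] w 16.2 F [-3.  -0.5  5.3] q [ 0.86  0.   -0.2   0.   -1.37 -0.09]
turn about tool x (deg,rad) -60.0 -1.047  down 0.4 | after turn: y -0.4 z 0.4 | before turn: y 0.2 z 0.6
```

View pics/s11.png

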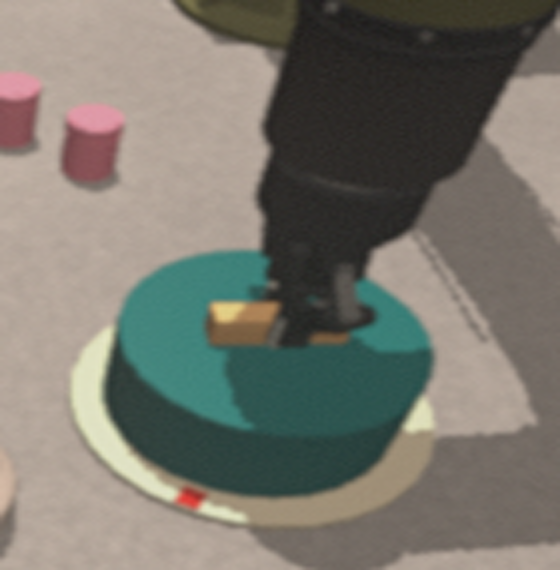

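The cover sits on the foot plate and is in contact at the expected height. I twist +60° toward the marks.

Request:
{"op": "drive_tool", "data": {
  "steps": [-0.5,0,0,-0.131,0,0,0,0,0,-0.131,0,0,0,0,0,-0.131,0,0,0,0,0,-0.131,0,0,0,0,0,0,0,0]
}}

```text
t: 30.82
tcp_pos: [502.2, 284.7, 169.4]
tool_rot: [0.563, 0.428, -0.562, 0.428]
contact_force: [1.0, 0.2, 2.0]
gripper_width: 16.8
```

Request:
{"op": "drive_tool", "data": {
  "steps": [0,0,0,-0.131,0,0,0,0,0,-0.131,0,0,0,0,0,-0.131,0,0,0,0,0,-0.13,0,0,0,0,0,0,0,0,0,0,0,0,0,0]
}}

```text
t: 31.58
tcp_pos: [502.2, 284.7, 169.4]
tool_rot: [0.434, 0.558, -0.433, 0.559]
contact_force: [1.1, 0.3, 5.5]
gripper_width: 17.0
```

Run:
```python
from h import *
plan(501.5,284,169,-75.4)
s=arm.grab_frame('scene')
cv2.imwrite('pics/s12.png',cv2.resize(s[130:320,300:440],None,fx=4,fy=3.0,interpolation=cv2.INTER_CUBIC))
```

```text
t 31.57 tcp [502.2 284.7 169.4] yaw -75.6 tilt xaxis [ 0.002  0.001 -1.   ] w 17.0 F [1.1 0.3 5.5] q [ 0.86  0.01 -0.2   0.   -1.37  0.96]
turn about tool x (deg,rad) -0.2 -0.004  down 0.4 | after turn: y -0.8 z 0.5 | before turn: y -0.8 z 0.5
```

View pics/s12.png

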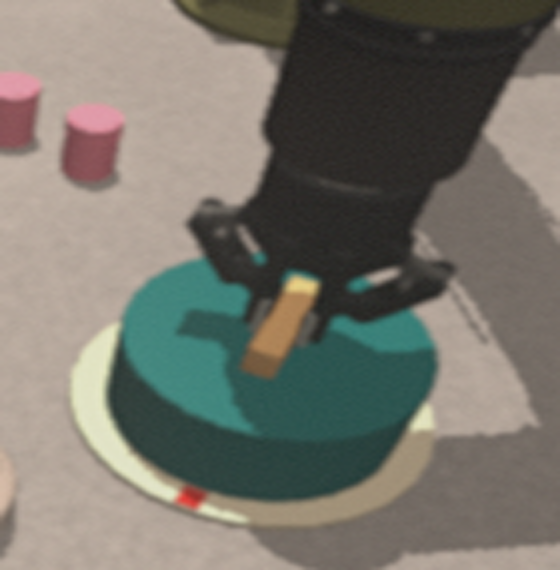

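The bar points at the red mark at (190,497). I release and lift clear.

Request:
{"op": "drive_tool", "data": {
  "steps": [-0.5,0,0,0,0,0,0,0,0,0,0,0,0,0,0,0,0,0,0,0,0,0,0,0],
  "jaw": 40
}}

```text
t: 32.12
tcp_pos: [501.7, 284.5, 168.6]
tool_rot: [0.433, 0.559, -0.433, 0.559]
contact_force: [-0.5, 0.3, 0.4]
gripper_width: 40.1
```

Request:
{"op": "drive_tool", "data": {
  "steps": [-15,0,0,0,0,0,-40,0,0,0,0,0,-50,0,0,0,0,0,-30,0,0,0,0,0,0,0,-60,0,0,0,0,0,-60,0,0,0,0,0,-60,0,0,0,0,0,-60,0,0,0,0,0,0,0,0,0]
}}

```text
t: 33.25
tcp_pos: [439.5, 520.2, 302.4]
tool_rot: [0.431, 0.56, -0.432, 0.56]
contact_force: [0.3, -0.5, -0.8]
gripper_width: 40.1
```

Run:
```python
from h import *
s,R,y=st();print(s['tcp_pos'],s['t'])
t=arm.grab_frame('top');s=arm.grab_frame('scene')
cv2.imwrite('pics/t13raw.png',t)
cv2.imwrite('pics/s13.png',s); cv2.imwrite('pics/t13.png',cv2.resize(t[140:300,80:280],None,fx=3.5,fy=3.5,interpolation=cv2.INTER_CUBIC))
```

```text
[439.52998237 520.16526635 302.38589857] 33.25
```

View pics/t13.png

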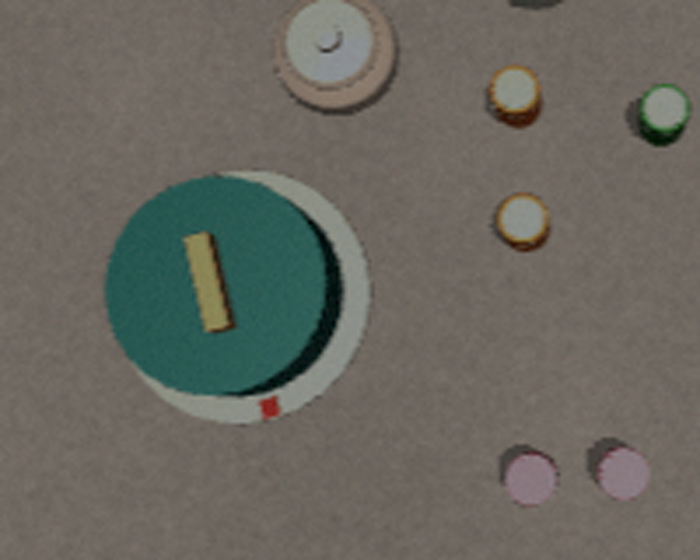

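View pics/s13.png

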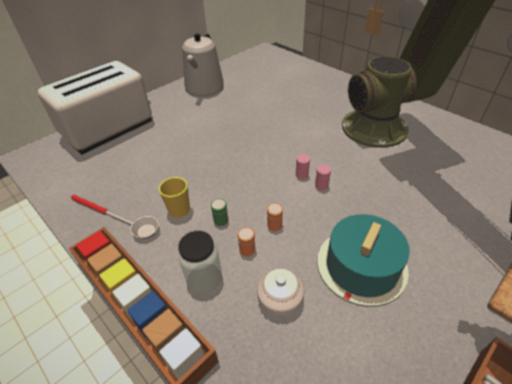

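Everything stands. Next I measure the bar angle and cover height against the model.

Run:
```python
from h import *
t=cv2.imread('pics/t13raw.png');h=cv2.cvtColor(t,cv2.COLOR_BGR2HSV).astype(int)
yy,xx=np.mgrid[:384,:512]
def big(m):
    n,l,st_,c=cv2.connectedComponentsWithStats(m.astype(np.uint8));i=1+np.argmax(st_[1:,4]);return l==i
m=big((h[...,0]<40)&(h[...,2]>110)&(h[...,1]>60)&((xx-140)**2+(yy-220)**2<22**2))
P=np.array([ray('top',z,120)[:2] for z in np.argwhere(m)[:,::-1]])
ev=np.linalg.eigh(np.cov(P.T))[1][:,1];print('bar',P.mean(0),np.degrees(np.arctan2(ev[1],ev[0])),len(P),cv2.minAreaRect(P.astype(np.float32)))
m=big((h[...,0]>80)&(h[...,0]<100)&(h[...,1]>100)&(h[...,2]>75)&((xx-142)**2+(yy-222)**2<45**2))
hu=cv2.convexHull(np.argwhere(m)[:,::-1].astype(np.float32))
for z in (92,100):
    P=np.array([ray('top',q[0],z)[:2] for q in hu]);print(z,cv2.minEnclosingCircle(P.astype(np.float32)))
```

```text
bar [502.39678906 284.99396342] -165.7238753025945 166 ((502.8958435058594, 284.54437255859375), (72.20844268798828, 16.938373565673828), 14.179393768310547)
92 ((502.5280456542969, 284.4856872558594), 83.26229858398438)
100 ((501.8254699707031, 282.4845886230469), 82.6783676147461)
```

```bash
python3 -c "
from cell import arm
print(arm.finish_job())"
```

```text
the job is handed in; nothing more can be done
None
```

The job is handed in at about 33 s of the 72 s allowed. Three green tins stand in the caddy cup and the fourth still stands on the table. The cover is on, twisted to the marks and released.

- **Tins:** After placing them, the pictures showed all three upright in the cup. Nothing was pushed over, and the orange, pink and other things look to be where they were at the start.
- **Cover:** I lowered it with the bar 60° off the marks. It met the foot plate at the height expected for fully down, with about 5 N, and I then turned it 60° to the marks. After release, the bar measured 14.2–14.3° against 14.6° for the line of the marks. The cover's centre is about 1 mm from the base's.
- **Not checked:** I did not tug the cover to test the lock; I judge it locked from its height and the bar angle.

No check failed or disagreed.

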